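# Show the sticker under the backup drive to the desk camera

## Task

The helper on the video call needs to read the sticker on the underside of the backup drive: turn the orange wing cap on the drive's cradle a quarter turn counter-clockwise, to its stop, so that its tab swings off the drive, and leave it open. Then lift the dark blue drive out and hold it up, top upward, to the little white desk camera: underside square to the lens, its middle straight in front of the lens and about 12 cm from it, long side across the camera (parallel to the pivot on which the camera head nods). Finish while still holding it there quite still; do not touch the camera, and leave the mouse, the little pot and the USB stick where they are.

Things in the scene. Friction and masses are not known exactly. Their poses are not given: they have to be found in the camera images.
- backup_drive: External drive, dark blue, flat block 85 x 55 x 10 mm (its x, y, z), 0.07 to 0.12 kg. Origin: centre of its underside, where the white bar sticker is; +z points out of its top. At the start it lies in the cradle, top up, underside 20 mm above the desk, its x axis along the cradle's x.
- cradle: Grey drive cradle, fixed. Origin at desk level under the middle of the drive, x along it toward the wing cap (axis at x = 70 mm), z up. Block 74 mm wide, x = -47 to 93 mm, 20 mm high, with 7 mm stops round the drive's ends and corners. From x = -25 to 25 mm it is only 34 mm wide, no stops: the drive overhangs 10 mm each side, to be pinched across its 55 mm with fingertips reaching below it.
- wing_cap (a joint): Turn of the orange wing cap about its vertical axis, rad: 0 = locked (tab 3 mm above the drive's end, overlapping it 8 mm, so it cannot be lifted), grows counter-clockwise seen from above, 1.57 = stop, tab clear. Starts at 0 to 0.25. Friction 0.05 N m; stays where left; only turns, does not rise.
- cap_grip (a point): Point on the wing cap's axis inside its wing bar, 53 mm above the desk; turns with the cap. Bar 34 mm long (point x), 12 mm thick (point y), from 40 to 62 mm above the desk, on a disc 34 mm across whose top is at 40 mm. The tab points to point -x, 36 mm long from the axis, 14 mm wide, top 37 mm above the desk.
- desk_camera: Foot of the desk camera (fixed to the desk): round, 80 mm diameter, with an aluminium fork; origin at the centre of its underside. The pivot is along its y axis, 75 mm above the desk; it faces its own -x, roughly toward the robot. Whole camera about 105 mm high, 80 mm wide.
- camera_lens (a point): Centre of the front glass of the desk camera (white round head, 54 mm across, black lens ring). z: out of the lens along the line of sight; y: along the level pivot of the head. It looks up, nodded 0.25 to 0.55 rad from straight up toward the camera's -x; nod and heading vary. Show the drive 0.12 m along +z, its x along this y (either way round), its z along this z.
- mouse: White mouse, 121 x 62 x 40 mm, origin at the centre of its underside; to be left alone.
- lube_pot: Small white pot with blue lid, 27 mm diameter, 36 mm high, origin at the centre of its underside; to be left alone.
- usb_stick: Blue USB stick lying flat, 54 x 17 x 8 mm, origin at the centre of its underside; to be left alone.
Mind the look-alikes: they are no part of the job. There is more than one size of the cradle; the job needs the middle-sized.

How it is judged:
By the outcome, as a careful person would: the job done as asked, in the order asked, and still so for the second after the job is handed in, while the arm keeps its last pose, push and grip.
It also fails if it takes over 51 s, if anything falls off the work surface, if the arm or the gripper's body presses on something with over 40 N, if the wrist force passes 120 N, or if a joint passes its speed limit or range.

## Robot

A 6-joint arm with a two-finger parallel gripper is mounted at the origin on a cart in front of the work surface, level with it; the furniture and walls round the work are solid. World frame = base frame: x ahead of the robot, y to its left, z up, the work surface at z = 0. Lengths are in m, angles in rad, forces in N, time in s.
With the tool pointing down it reaches from about 0.25 to 0.725 m from the base axis. Payload 4 kg.
Tool frame: the origin (TCP) lies midway between the tips of the shut fingers; the grasp point (between the pads) lies 19 mm behind it; z points along the fingers, y is the line along which they close (so a half turn about z gives the same grasp; the last joint's range is limited). The gripper opens to 85 mm and grips with 20 to 120 N. Pads are 22 mm wide; open, the fingers measure 114 mm over their backs; the gripper's body (76 mm by 85 mm) begins 54 mm behind the grasp point. The pads swing forward as they close: fully open they stand 13 mm farther back than shut.
Start: joints at [-1.165, 0.241, 0.005, 1.335, 0, 1.571], TCP at [0.197, -0.459, 0.231] pointing down, gripper open.
Joint ranges: [-2.72, 2.72], [-1.05, 1.87], [-1.09, 1.28], [-1.99, 2.15], [-1.42, 1.44], [-3.14, 3.14]. Speed limits (rad/s): [2.79, 2.79, 3.14, 3.14, 3.14, 3.14].

## Interface

Orientations are given as a unit quaternion [x, y, z, w].
In Python, from workcell import get_obs, camera, job_done, silhouettes gives the robot as it stands. The module is installed in compiled form; this text tells all that it offers.
- The arm moves only by the tool drive_tool, never from a script. Its argument "increments" is a list of rows, each a list of 3 entries, a list of its own where there are three numbers: the shift along the world's x, y, z in mm, then the turn, a rotation vector about the world's x, y, z in degrees, then the opening, from 0 (shut) to 1 (fully open). A call has 1 to 8 rows; each row shifts and turns the commanded pose from where the row before left it; what a row does not reach is not made up. A row lasts 1/12 s, in which the tool goes at most 41.7 mm and 7.16 degrees, less where a joint would pass 70% of its speed; a pose out of reach is approached as far as the arm can. A call is refused whole if a number of a shift passes 41.7 or a number of a turn 7.16, either way. A call with a gripper value outside its range is refused whole. The fingers move at their own pace and stop on an object; the grip force is fixed at half the most. Time passes only in rows, so rows that do not move let the fingers close. It gives the time, the measured TCP pose, the force, the opening and the grip force at its end, in the units of the state.
- get_obs(): the state, without advancing time (a new reading comes with each control period).
- camera(name): name is "scene" or "top" or "wrist"; returns a dict with "image" (480x640x3 uint8, red, green, blue), "K" (3x3 intrinsics, pixels), "view" (4x4, takes a point from world to camera coordinates). Camera axes: x right, y down, z forward; pixel columns grow to the right and rows downward; lengths in m; the calibration is good to about 2 mm. The wrist camera is an equidistant fisheye: a pixel r from the principal point sees the ray r / f radians off the axis. A picture is of the moment at which its call begins. There is no depth.
- job_done(): hands the job in; it is judged then, once.
Trained networks look in a picture, given as the dict that the camera call returned (one of the last four; its "shot" number tells which), for a name from the list of things; names that differ only in an ending like _2 or _b are one class to them, and where a whole thing is asked for, a point or a joint stands for the part that bears it (a point fixed in the world has none). Each returns a list of dicts, best first, with "conf" (0 to 1); they miss things now and then, are a little off and sometimes report something else, mostly with a low value. They report only what shows in the picture. A call takes as long as a camera call. They do not tell look-alikes from the thing itself.
- silhouettes(query, picture): "region" (480x640 bool, what is visible of it) and "bbox" ([left, top, right, bottom] in pixels, round what is visible of it).
The state is a dict: "clock": time; "joint_pos": joint angles; "joint_vel": joint speeds; "tau": joint torques, N m; "eef_pos": TCP position; "tool_rot": TCP orientation; "ft_force": force on the tool from outside, world axes, zero at the start; "ft_torque": the same for the moment, N m; "grip_width": finger opening in m; "grasp_force": force on a finger pad.
Only numpy, scipy, OpenCV 4.12 (cv2) and the standard library are available. Lean on these libraries where they do the work, as an engineer would, in place of code of your own. Each camera call takes 0.05 s, during which the arm holds its last target. There are 200 camera calls.

## Working session

There is one attempt and no reset: what is moved stays moved. The work goes in short steps, Python scripts to look and compute and a tool call to move; the robot and the scene stay as the last step left them, time stands still between calls to the robot, and variables do not carry over. Pictures are saved under pics/ and viewed, at most 10 in all, crops included, and the job is handed in when it is done.

Besides the shell and the picture viewer there is one more tool, called after "Call:" in YAML: its name, and indented under it one key for each argument. drive_tool: Moves the arm, as the interface text tells. Its arguments: {"type":"object","properties":{"increments":{"type":"array"}},"required":["increments"]}

```bash
mkdir -p pics; cat > h.py <<'E'
import numpy as np, cv2
from workcell import get_obs, camera, job_done, silhouettes
def save(c,n): cv2.imwrite('pics/'+n,c['image'][:,:,::-1])
def ray(c,u,v):
    K,V=c['K'],c['view']; d=np.linalg.inv(K)@[u,v,1]; R=V[:3,:3]
    return -R.T@V[:3,3], R.T@d
def onz(c,u,v,z):
    o,d=ray(c,u,v); return o+d*(z-o[2])/d[2]
E
python3 - <<'E'
from h import *
np.set_printoptions(precision=4,suppress=True)
for n in ('top','scene'):
    c=camera(n); save(c,n+'1.png'); print(n,c['K'].tolist(),c['view'].tolist())
    for q in ['backup_drive','cradle','wing_cap','desk_camera','camera_lens','mouse','lube_pot','usb_stick']:
        for s in silhouettes(q,c):
            m=cv2.minAreaRect(cv2.findNonZero(s['region'].astype('uint8')))
            print(q,round(s['conf'],2),s['bbox'],np.round(m[0]),np.round(m[1]),round(m[2],1), onz(c,*m[0],0.03)if n=='top' else '')
print(get_obs())
E
```

```text
top [[581.2135486623778, 0.0, 319.76675968368374], [0.0, 581.2135486623778, 240.04781141905573], [0.0, 0.0, 1.0]] [[-0.028981407179958313, -0.9995722923001288, 0.003912863878965368, -0.06072438842301131], [-0.9827462489464983, 0.02777773908230476, -0.18286116972463565, 0.5346440792057208], [0.1826742680824425, -0.009144926316884584, -0.9831309587756873, 1.1730635355390528], [0.0, 0.0, 0.0, 1.0]]
backup_drive 0.97 [362.5, 199.3, 405.0, 229.1] [384. 216.] [40. 26.] 5.4 [ 0.5847 -0.2165  0.03  ]
cradle 0.91 [342.8, 197.6, 409.5, 234.7] [375. 216.] [66. 35.] 5.4 [ 0.586  -0.1958  0.03  ]
cradle 0.9 [368.3, 267.2, 417.8, 302.0] [391. 284.] [47. 25.] 13.1 [ 0.4382 -0.2228  0.03  ]
cradle 0.72 [141.2, 321.3, 243.6, 388.2] [190. 352.] [ 54. 103.] 82.1 [0.3083 0.198  0.03  ]
wing_cap 0.83 [140.8, 343.7, 179.9, 368.1] [159. 355.] [23. 40.] 64.5 [0.3056 0.261  0.03  ]
wing_cap 0.73 [343.8, 206.1, 372.6, 219.8] [358. 212.] [15. 23.] 90.0 [ 0.5966 -0.1594  0.03  ]
wing_cap 0.47 [371.6, 274.4, 386.7, 286.6] [378. 279.] [14.  8.] 0.0 [ 0.4492 -0.1967  0.03  ]
desk_camera 0.88 [208.0, 195.3, 250.5, 
[... 1914 characters left out ...]
.63 [253.7, 222.7, 267.5, 238.3] [260. 231.] [16. 11.] 90.0 
usb_stick 0.43 [324.0, 287.6, 346.3, 302.7] [336. 297.] [24.  8.] 18.4 
usb_stick 0.29 [219.0, 241.7, 258.5, 288.5] [240. 266.] [52. 36.] 82.6 
{'clock': 0.9, 'joint_pos': array([-1.165 ,  0.2406,  0.005 ,  1.3352,  0.    ,  1.5708]), 'joint_vel': array([-0.0002,  0.001 ,  0.    ,  0.0015, -0.0013, -0.0011]), 'tau': array([  0.0007, -37.2195,  25.2694,   0.0011,   0.0001,   0.    ]), 'eef_pos': array([ 0.1974, -0.4594,  0.2313]), 'tool_rot': array([ 0.9795,  0.2015,  0.    , -0.    ]), 'ft_force': array([ 0.5589,  1.2834, -0.4107]), 'ft_torque': array([0.0601, 0.0233, 0.0017]), 'grasp_force': 0.0, 'grip_width': 0.08520902446144805}
```

```bash
python3 - <<'E'
import cv2
a=cv2.imread('pics/top1.png');b=cv2.imread('pics/scene1.png')
cv2.imwrite('pics/a.png',cv2.resize(a[140:400,120:500],(800,547),interpolation=cv2.INTER_CUBIC))
E
```

```text
(no output)
```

View pics/a.png

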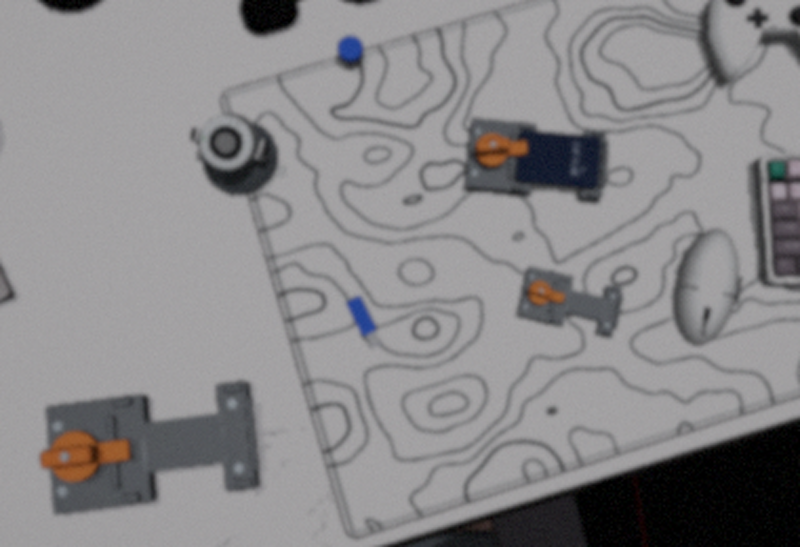

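View pics/scene1.png

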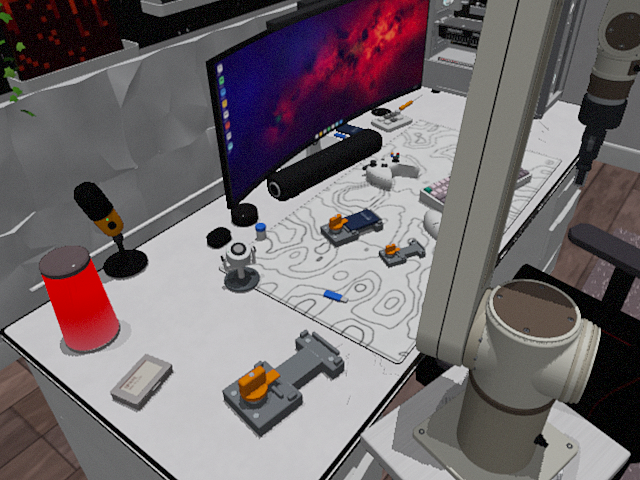

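The middle-sized cradle holds the drive (crop ~(535,160); full image drive (384,216), cap (358,212)). The large one is at lower left and the small one is empty. The desk camera is at (232,212), the USB stick at (292,293) and the pot at (286,165). I'll move over the cap.

Call:
drive_tool:
  increments:
    - [[31, 24, 0], [0, 0, 5.5], 1]
    - [[31, 24, 0], [0, 0, 5.5], 1]
    - [[31, 24, 0], [0, 0, 5.5], 1]
    - [[31, 24, 0], [0, 0, 5.5], 1]
    - [[31, 24, 0], [0, 0, 5.5], 0.6]
    - [[31, 24, 0], [0, 0, 5.5], 0.6]

```text
clock: 1.4
eef_pos: [0.3846, -0.3141, 0.2315]
tool_rot: [0.881, 0.473, 0.0, 0.0]
ft_force: [0.2, -0.9, 0.1]
grip_width: 0.0638
grasp_force: 0.0
```

Call:
drive_tool:
  increments:
    - [[31, 24, 0], [0, 0, 5.5], 0.6]
    - [[31, 24, 0], [0, 0, 5.5], 0.6]
    - [[31, 24, 0], [0, 0, 5.5], 0.6]
    - [[31, 24, 0], [0, 0, 5.5], 0.6]
    - [[31, 24, 0], [0, 0, 5.5], 0.6]
    - [[31, 24, 0], [0, 0, 5.5], 0.6]
    - [[0, 0, 0], [0, 0, 0], 0.6]

```text
clock: 1.98
eef_pos: [0.5742, -0.1665, 0.2301]
tool_rot: [0.708, 0.706, 0.002, -0.0]
ft_force: [-0.7, -0.2, 0.2]
grip_width: 0.0512
grasp_force: 0.0
```

```bash
python3 - <<'E'
from h import *
np.set_printoptions(precision=4,suppress=True)
c=camera('wrist'); save(c,'w1.png'); print(c['K'].tolist(),c['view'].tolist())
np.savez('w1.npz',image=c['image'],K=c['K'],view=c['view'])
out={}
for q in ['backup_drive','cradle','wing_cap','camera_lens']:
    for s in silhouettes(q,c): print(q,round(s['conf'],2),s['bbox']); out[q]=out.get(q,[])+[s['region']]
np.savez('w1s.npz',**{k:np.array(v) for k,v in out.items()})
o=get_obs(); print(o['clock'],o['eef_pos'],o['tool_rot'],o['joint_pos'])
E
```

```text
[[371.64829954431775, 0.0, 318.0547633639673], [0.0, 371.64829954431775, 244.0873187063559], [0.0, 0.0, 1.0]] [[0.9999934592110191, -0.0032173059501629914, 0.0016524156872900527, -0.5744333199275159], [-0.003540731489704461, -0.9640420352212212, 0.26572620786637463, -0.19206556231299712], [0.000738075672523842, -0.2657303205675803, -0.9640471212421898, 0.3308499496092016], [0.0, 0.0, 0.0, 1.0]]
backup_drive 0.92 [300.5, 219.2, 367.7, 307.4]
cradle 0.95 [291.8, 166.6, 383.2, 312.8]
cradle 0.89 [168.6, 216.4, 229.1, 312.9]
cradle 0.41 [52.8, 0.0, 80.0, 8.4]
wing_cap 0.76 [181.9, 230.7, 207.4, 261.8]
wing_cap 0.71 [324.9, 180.6, 360.5, 234.7]
2.2333 [ 0.5686 -0.1721  0.2313] [ 0.7123  0.7019 -0.0003 -0.0002] [-0.2938  0.4315  0.2764  1.4162 -0.0003  1.2917]
```

View pics/w1.png

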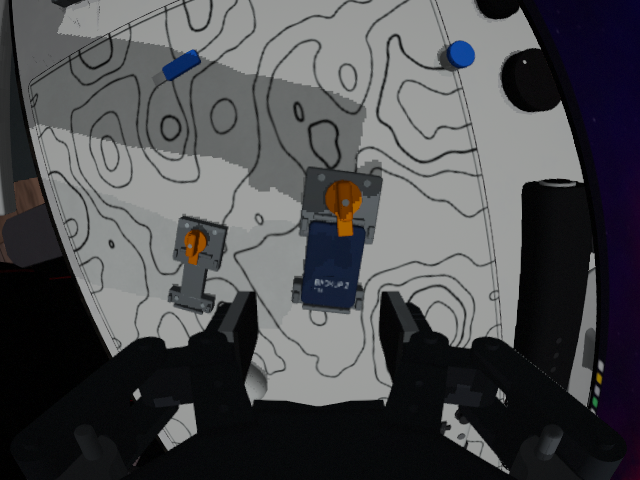

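The wrist view shows the cap at (343,200), its tab pointing down at (345,230), and the drive centred at (333,263). I'll fit the cradle pose and cap angle by rendering a model of them.

```bash
cat >> h.py <<'E'
def fish(c,P):
    P=np.atleast_2d(P); q=P@c['view'][:3,:3].T+c['view'][:3,3]
    r=np.hypot(q[:,0],q[:,1]); t=np.arctan2(r,q[:,2]); f=c['K'][0,0]
    return np.c_[c['K'][0,2]+f*t*q[:,0]/r, c['K'][1,2]+f*t*q[:,1]/r]
def fishray(c,u,v):
    d=np.array([u-c['K'][0,2],v-c['K'][1,2]])/c['K'][0,0]; t=np.hypot(*d)
    ray=np.r_[d/t*np.sin(t),np.cos(t)]; R=c['view'][:3,:3]; return -R.T@c['view'][:3,3],R.T@ray
def box(x0,x1,y0,y1,z0,z1):  # densified
    g=lambda a,b:np.linspace(a,b,5)
    return np.array([[x,y,z] for x in g(x0,x1) for y in g(y0,y1) for z in (z0,z1)])
a=np.linspace(0,6.28,40)
disc=np.vstack([np.c_[.017*np.cos(a),.017*np.sin(a),0*a+z] for z in (.034,.040)])
cap=[disc,box(-.017,.017,-.006,.006,.04,.062),box(-.036,0,-.007,.007,.033,.037)]
drv=[box(-.0425,.0425,-.0275,.0275,.02,.03)]
def rz(P,t,o): 
    R=np.array([[np.cos(t),-np.sin(t),0],[np.sin(t),np.cos(t),0],[0,0,1]]); return P@R.T+o
def fill(m,c,P,proj,S,org):
    h=cv2.convexHull(((proj(c,P)-org+.5)*S*16).astype(np.int32)); cv2.fillConvexPoly(m,h,1,shift=4)
def pin(c,P):
    q=P@c['view'][:3,:3].T+c['view'][:3,3]; p=q@c['K'].T; return p[:,:2]/p[:,2:]
def render(c,p,proj,S,org,wh):
    x,y,t,th=p; D=np.zeros((wh[1]*S,wh[0]*S),np.uint8); C=D.copy()
    for b in drv: fill(D,c,rz(b,t,[x,y,0]),proj,S,org)
    o=rz(np.array([[.07,0,0]]),t,[x,y,0])
    for b in cap: fill(C,c,rz(b,t+th,o),proj,S,org)
    D[C>0]=0; return D,C
E
cat > fit.py <<'E'
from h import *
from scipy.optimize import minimize
def fitcr(c,p0,org,wh,proj=fish,S=4):
    im=c['image'][org[1]:org[1]+wh[1],org[0]:org[0]+wh[0]]
    im=cv2.resize(im,None,fx=S,fy=S,interpolation=cv2.INTER_LINEAR).astype(int)
    r,g,b=im[...,0],im[...,1],im[...,2]
    Cm=(r>1.8*b+20)&(r>g+25); Dm=(b>r+18)&(b>g+8)
    def cost(v):
        D,C=render(c,np.array(v)*[.001,.001,.01,.05],proj,S,np.array(org),wh)
        return ((D>0)^Dm).sum()/Dm.sum()+((C>0)^Cm).sum()/Cm.sum()
    v0=np.array(p0)/[.001,.001,.01,.05]
    s=np.vstack([v0]+[v0+8*(np.arange(4)==i) for i in range(4)])
    r=minimize(cost,v0,method='Nelder-Mead',options=dict(initial_simplex=s,maxiter=400))
    r=minimize(cost,r.x,method='Nelder-Mead',options=dict(initial_simplex=r.x+np.vstack([np.zeros(4),3*np.eye(4)]),maxiter=400))
    return r.x*[.001,.001,.01,.05],r.fun,Dm,Cm
E
python3 - <<'E'
from fit import *
np.set_printoptions(precision=4,suppress=True)
c=dict(np.load('w1.npz'))
p,f,Dm,Cm=fitcr(c,[.585,-.22,1.45,.1],[285,160],[105,155]); print(p,f,Dm.sum()/16,Cm.sum()/16)
print('cap',rz(np.array([[.07,0,0]]),p[2],[p[0],p[1],0]),'cam',-c['view'][:3,:3].T@c['view'][:3,3])
D,C=render(c,p,fish,4,np.array([285,160]),[105,155])
cv2.imwrite('pics/dbg.png',np.hstack([np.dstack([Dm*200,Cm*200,D*200]),np.dstack([D*200,Cm*200,C*200])]).astype('uint8'))
E
```

```text
[ 0.5869 -0.2171  1.4378  0.2096] 0.1958696670100375 4230.25 1319.875
cap [[ 0.5962 -0.1477  0.    ]] cam [ 0.5735 -0.0991  0.3709]
```

Call:
drive_tool:
  increments:
    - [[5, 4, -31], [0, 0, 1], 0.6]
    - [[5, 4, -31], [0, 0, 1], 0.6]
    - [[5, 4, -31], [0, 0, 1], 0.6]
    - [[5, 4, -31], [0, 0, 1], 0.6]
    - [[4, 4, -31], [0, 0, 1], 0.6]
    - [[4, 4, -31], [0, 0, 0], 0.6]
    - [[0, 0, 0], [0, 0, 0], 0.3]
    - [[0, 0, 0], [0, 0, 0], 0.3]

```text
clock: 2.9
eef_pos: [0.5951, -0.1481, 0.0442]
tool_rot: [0.681, 0.732, -0.001, -0.002]
ft_force: [-0.1, 0.5, -0.3]
grip_width: 0.0279
grasp_force: 0.0
```

Call:
drive_tool:
  increments:
    - [[0, 0, 0], [0, 0, 0], 0.0]
    - [[0, 0, 0], [0, 0, 0], 0.0]
    - [[0, 0, 0], [0, 0, 0], 0.0]
    - [[0, 0, 0], [0, 0, 0], 0.0]

```text
clock: 3.23
eef_pos: [0.5978, -0.1487, 0.0479]
tool_rot: [0.681, 0.732, -0.0, 0.002]
ft_force: [-5.1, -1.6, 6.0]
grip_width: 0.0104
grasp_force: 62.0
```

Call:
drive_tool:
  increments:
    - [[0, 0, 0], [0, 0, 6], 0]
    - [[0, 0, 0], [0, 0, 6], 0]
    - [[0, 0, 0], [0, 0, 6], 0]
    - [[0, 0, 0], [0, 0, 6], 0]
    - [[0, 0, 0], [0, 0, 6], 0]
    - [[0, 0, 0], [0, 0, 6], 0]

```text
clock: 3.73
eef_pos: [0.5981, -0.1485, 0.0479]
tool_rot: [0.419, 0.908, -0.0, 0.002]
ft_force: [-3.3, -2.0, 6.1]
grip_width: 0.0101
grasp_force: 61.9
```

Call:
drive_tool:
  increments:
    - [[0, 0, 0], [0, 0, 6], 0]
    - [[0, 0, 0], [0, 0, 6], 0]
    - [[0, 0, 0], [0, 0, 6], 0]
    - [[0, 0, 0], [0, 0, 6], 0]
    - [[0, 0, 0], [0, 0, 6], 0]
    - [[0, 0, 0], [0, 0, 6], 0]
    - [[0, 0, 0], [0, 0, 4], 0]
    - [[0, 0, 0], [0, 0, 0], 0]

```text
clock: 4.4
eef_pos: [0.5983, -0.1481, 0.0479]
tool_rot: [0.084, 0.996, -0.0, 0.002]
ft_force: [-3.9, -1.3, 6.2]
grip_width: 0.0104
grasp_force: 61.9
```

```bash
python3 - <<'E'
from h import *
o=get_obs(); print({k:np.round(v,4) for k,v in o.items()})
E
```

```text
{'clock': np.float64(4.4), 'joint_pos': array([-2.4240e-01,  5.9470e-01,  4.8400e-02,  1.0211e+00, -4.0000e-04,
       -7.4300e-02]), 'joint_vel': array([ 0.0021,  0.0002,  0.0001, -0.0016, -0.0006,  0.0735]), 'tau': array([  1.1625, -47.3088,  22.2084,  -1.3267,   0.4461,  -0.3957]), 'eef_pos': array([ 0.5983, -0.1481,  0.0479]), 'tool_rot': array([ 8.400e-02,  9.965e-01, -5.000e-04,  1.600e-03]), 'ft_force': array([-3.8706, -1.3173,  6.1792]), 'ft_torque': array([-0.1146,  0.7622,  0.0674]), 'grasp_force': np.float64(61.9165), 'grip_width': np.float64(0.0104)}
```

Call:
drive_tool:
  increments:
    - [[0, 0, 0], [0, 0, 3], 0]
    - [[0, 0, 0], [0, 0, 0], 0]
    - [[0, 0, 0], [0, 0, 0], 0]

```text
clock: 4.65
eef_pos: [0.5983, -0.148, 0.0479]
tool_rot: [0.059, 0.998, -0.0, 0.002]
ft_force: [-3.3, -1.0, 5.3]
grip_width: 0.0104
grasp_force: 61.9
```

```bash
python3 - <<'E'
from h import *
o=get_obs(); q=o['tool_rot'];print(o['ft_torque'],np.degrees(2*np.arctan2(q[1],q[0]))-90,o['joint_pos'])
E
```

```text
[-0.0728297   0.7842105  -0.20776454] 83.20447787011818 [-2.42426290e-01  5.94649993e-01  4.83788125e-02  1.02110310e+00
 -2.86972030e-04 -1.23822546e-01]
```

Call:
drive_tool:
  increments:
    - [[0, 0, 0], [0, 0, 3], 0]
    - [[0, 0, 0], [0, 0, 0], 0]
    - [[0, 0, 0], [0, 0, 0], 0]

```text
clock: 4.9
eef_pos: [0.5983, -0.148, 0.0479]
tool_rot: [0.034, 0.999, -0.0, 0.002]
ft_force: [-3.7, -0.3, 6.2]
grip_width: 0.0106
grasp_force: 65.2
```

```bash
python3 - <<'E'
from h import *
o=get_obs(); q=o['tool_rot'];print(o['ft_torque'],o['ft_force'],np.degrees(2*np.arctan2(q[1],q[0]))-90,o['joint_pos'])
E
```

```text
[ 0.08931633  0.76184709 -1.01549006] [-3.65084174 -0.2947273   6.24744132] 86.06073033818109 [-2.42627417e-01  5.94659665e-01  4.83586757e-02  1.02114553e+00
  1.41458666e-04 -1.73873955e-01]
```

Call:
drive_tool:
  increments:
    - [[0, 0, 0], [0, 0, 0], 0.45]
    - [[0, 0, 0], [0, 0, 0], 0.45]
    - [[0, 0, 0], [0, 0, 0], 0.45]
    - [[0, 0, 0], [0, 0, 0], 0.45]
    - [[0, 0, 10], [0, 0, 0], 0.45]
    - [[-5, 0, 38], [0, 0, 0], 0.45]
    - [[-10, 0, 38], [0, 0, 0], 0.45]
    - [[-10, 0, 38], [0, 0, 0], 0.45]

```text
clock: 5.57
eef_pos: [0.5718, -0.147, 0.1705]
tool_rot: [0.032, 0.999, 0.0, -0.001]
ft_force: [1.3, -0.3, 0.4]
grip_width: 0.0383
grasp_force: 0.0
```

Call:
drive_tool:
  increments:
    - [[-20, 30, 10], [0, 0, 0], 0.6]
    - [[-20, 30, 10], [0, 0, 0], 0.6]
    - [[0, 0, 0], [0, 0, 0], 0.6]
    - [[0, 0, 0], [0, 0, 0], 0.6]

```text
clock: 5.9
eef_pos: [0.5323, -0.0862, 0.1913]
tool_rot: [0.031, 1.0, -0.0, 0.001]
ft_force: [0.1, 0.2, 0.3]
grip_width: 0.051
grasp_force: 0.0
```

```bash
python3 - <<'E'
from h import *
c=camera('wrist'); save(c,'w2.png'); np.savez('w2.npz',**{k:c[k] for k in('image','K','view')})
print(np.round(-c['view'][:3,:3].T@c['view'][:3,3],4))
for q in ['desk_camera','camera_lens','wing_cap']:
    for s in silhouettes(q,c): print(q,round(s['conf'],2),s['bbox'])
o=get_obs(); print(o['clock'],o['eef_pos'],o['tool_rot'],o['grip_width'])
im=c['image'][:,:,::-1]; cv2.imwrite('pics/w2b.png',cv2.resize(im[80:330,60:390],(792,600),interpolation=cv2.INTER_CUBIC))
E
```

```text
[ 0.4634 -0.0823  0.3318]
desk_camera 0.85 [480.1, 238.0, 584.1, 338.2]
camera_lens 0.62 [516.8, 273.7, 576.1, 337.1]
wing_cap 0.93 [160.3, 126.8, 202.5, 151.6]
wing_cap 0.75 [240.9, 285.0, 271.7, 335.0]
wing_cap 0.6 [605.4, 1.3, 640.0, 21.2]
6.1 [ 0.53270783 -0.08798391  0.18878304] [ 3.30292042e-02  9.99454345e-01 -5.04944854e-05 -2.85069460e-04] 0.05143223995365108
```

View pics/w2.png

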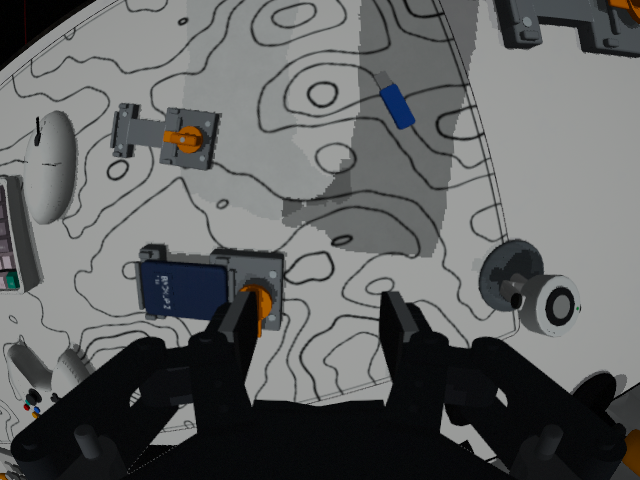

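The cap tab now points away from the drive at (258,320), so it is open. The desk camera head is at (552,303), lens glass ~(561,308), and the foot is at (511,275). I'll take two more views of it from above and the left.

Call:
drive_tool:
  increments:
    - [[-8, 35, 15], [0, 0, 0], 0.6]
    - [[-8, 35, 15], [0, 0, 0], 0.6]
    - [[-8, 35, 15], [0, 0, 0], 0.6]
    - [[-8, 35, 15], [0, 0, 0], 0.6]
    - [[0, 35, 0], [0, 0, 0], 0.6]
    - [[0, 0, 0], [0, 0, 0], 0.6]
    - [[0, 0, 0], [0, 0, 0], 0.6]

```text
clock: 6.68
eef_pos: [0.5008, 0.0887, 0.2487]
tool_rot: [0.031, 1.0, -0.0, -0.0]
ft_force: [0.1, -0.6, -0.0]
grip_width: 0.0511
grasp_force: 0.0
```

```bash
python3 - <<'E'
from h import *
c=camera('wrist'); save(c,'w3.png'); np.savez('w3.npz',**{k:c[k] for k in('image','K','view')})
print(np.round(-c['view'][:3,:3].T@c['view'][:3,3],4))
for q in ['desk_camera','camera_lens']:
    for s in silhouettes(q,c): print(q,round(s['conf'],2),s['bbox'])
print(get_obs()['clock'],get_obs()['eef_pos'])
E
```

```text
[0.4323 0.0927 0.3895]
desk_camera 0.6 [311.9, 259.0, 379.9, 359.7]
camera_lens 0.71 [319.6, 298.1, 376.3, 358.7]
camera_lens 0.34 [312.7, 262.9, 381.3, 359.0]
6.8333 [0.50046758 0.08642816 0.24839021]
```

Call:
drive_tool:
  increments:
    - [[0, 38, 0], [0, 0, 0], 0.6]
    - [[0, 38, 0], [0, 0, 0], 0.6]
    - [[0, 38, 0], [0, 0, 0], 0.6]
    - [[0, 38, 0], [0, 0, 0], 0.6]
    - [[0, 38, 0], [0, 0, 0], 0.6]
    - [[0, 0, 0], [0, 0, 0], 0.6]
    - [[0, 0, 0], [0, 0, 0], 0.6]

```text
clock: 7.42
eef_pos: [0.5006, 0.2778, 0.248]
tool_rot: [0.032, 0.999, -0.001, -0.001]
ft_force: [0.2, -0.7, -0.7]
grip_width: 0.051
grasp_force: 0.0
```

```bash
python3 - <<'E'
from h import *
c=camera('wrist'); save(c,'w4.png'); np.savez('w4.npz',**{k:c[k] for k in('image','K','view')})
print(np.round(-c['view'][:3,:3].T@c['view'][:3,3],4))
bb={}
for q in ['desk_camera','camera_lens']:
    for s in silhouettes(q,c): print(q,round(s['conf'],2),s['bbox']); bb.setdefault(q,s['bbox'])
print(get_obs()['clock'],get_obs()['eef_pos'])
def crop(f,cx,cy,r=50): 
    im=np.load(f)['image'][:,:,::-1]; cx,cy=int(cx),int(cy); cx=min(max(cx,r),640-r);cy=min(max(cy,r),480-r); print(f,cx-r,cy-r)
    return cv2.resize(im[cy-r:cy+r,cx-r:cx+r],(400,400),interpolation=cv2.INTER_CUBIC)
b=bb['desk_camera']
cv2.imwrite('pics/w4c.png',np.hstack([crop('w2.npz',532,290),crop('w4.npz',(b[0]+b[2])/2,(b[1]+b[3])/2)]))
E
```

```text
[0.4323 0.282  0.3888]
desk_camera 0.87 [133.8, 270.5, 221.1, 349.0]
camera_lens 0.65 [134.4, 306.7, 190.5, 348.7]
7.5667 [0.50080438 0.27565819 0.24893906]
w2.npz 482 240
w4.npz 127 259
```

View pics/w3.png

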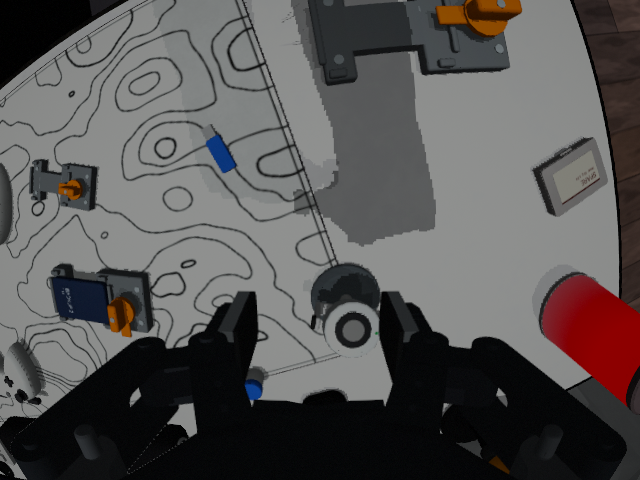

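View pics/w4c.png

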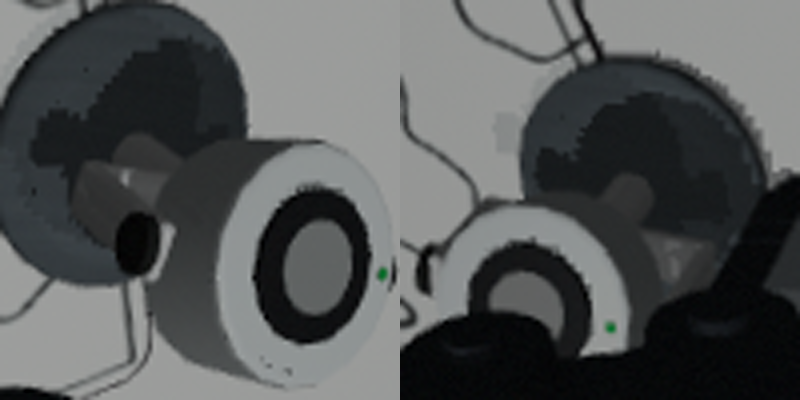

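In w3 the lens glass is at (352,331), the left pivot knob at (315,323) and the foot at (345,292). In w2 the glass is at (561,306) and the green LED at (577,308). In w4 the lower half of the ring is hidden by a finger. I'll fit the lens plane.

```bash
cat > lens.py <<'E'
from h import *
from scipy.optimize import least_squares
np.set_printoptions(precision=4,suppress=True)
def contours(f,u,v,r=22,S=8):
    c=dict(np.load(f)); g=cv2.cvtColor(c['image'],cv2.COLOR_RGB2GRAY)
    u0,v0=int(u)-r,int(v)-r; g=cv2.resize(g[v0:v0+2*r,u0:u0+2*r],None,fx=S,fy=S,interpolation=cv2.INTER_CUBIC)
    m=(g<75).astype(np.uint8); cs,h=cv2.findContours(m,cv2.RETR_CCOMP,cv2.CHAIN_APPROX_NONE)
    i=max((k for k in range(len(cs)) if h[0][k][3]<0),key=lambda k:cv2.contourArea(cs[k]) if cv2.pointPolygonTest(cv2.convexHull(cs[k]),(r*S,r*S),False)>0 else 0)
    j=max((k for k in range(len(cs)) if h[0][k][3]==i),key=lambda k:cv2.contourArea(cs[k]))
    tr=lambda q:(q[:,0]+.5)/S-.5+[u0,v0]
    return c,tr(cs[i]),tr(cs[j])
obs=[]
for f,u,v in (('w2.npz',561,306),('w3.npz',352,331)):
    c,o,i=contours(f,u,v)
    for k,q in enumerate((o,i)):
        e=cv2.fitEllipse(q.astype(np.float32)); print(f,k,np.round(e[0],1),np.round(e[1],1),round(e[2]))
        obs.append((k,c['K'],[fishray(c,*p) for p in q[::6]]))
def res(x):
    C=x[:3]; n=np.array([np.sin(x[3])*np.cos(x[4]),np.sin(x[3])*np.sin(x[4]),np.cos(x[3])]); out=[]
    for k,_,rs in obs:
        o=rs[0][0]; d=np.array([a[1] for a in rs]); t=((C-o)@n)/(d@n); P=o+d*t[:,None]
        out.append((np.linalg.norm(P-C,axis=1)-x[5+k])*1000)
    return np.concatenate(out)
r=least_squares(res,[.59,.1,.1,.4,3.1,.015,.008],loss='soft_l1',x_scale=[.01,.01,.01,.1,.1,.005,.005])
x=r.x; print('C',x[:3],'nod',x[3],'az',np.degrees(x[4]),'R',x[5:],'rms',np.sqrt(np.mean(res(x)**2)))
J=np.linalg.inv(r.jac.T@r.jac); print('sd',np.sqrt(np.diag(J)*2*r.cost/len(obs)/20))
C=x[:3];n=np.array([np.sin(x[3])*np.cos(x[4]),np.sin(x[3])*np.sin(x[4]),np.cos(x[3])])
for f,u,v in (('w2.npz',577.5,308.3),('w3.npz',377,332),('w4.npz',179.7,340.8)):
    c=dict(np.load(f)); o,d=fishray(c,u,v); P=o+d*((C-o)@n)/(d@n); print('LED',f,(P-C)*1000,'pivot az',np.degrees(np.arctan2(*(P-C)[1::-1])))
E
python3 lens.py; python3 - <<'E'
from h import *
f=lambda n,u,v:cv2.resize(np.load(n)['image'][v-40:v+40,u-40:u+40,::-1],(560,560),interpolation=cv2.INTER_CUBIC)
cv2.imwrite('pics/z.png',f('w3.npz',350,315))
E
```

```text
w2.npz 0 [559.5 306. ] [28.5 39.5] 10
w2.npz 1 [561.  306.4] [16.5 23.4] 10
w3.npz 0 [352.8 329.6] [35.2 36.5] 54
w3.npz 1 [353.1 330.3] [20.8 21.6] 56
C [0.5981 0.1143 0.0913] nod 0.3377986317069606 az 174.2396230273052 R [0.0166 0.0098] rms 0.4302597989689002
sd [0.0001 0.0001 0.0002 0.0175 0.0393 0.0001 0.0001]
LED w2.npz [ 4.6365 20.3468  0.9031] pivot az 77.16306489394766
LED w3.npz [ 3.646  22.0761  0.4959] pivot az 80.62191616183667
LED w4.npz [ 4.3678 22.7405  0.7248] pivot az 79.12759982483031
```

View pics/z.png

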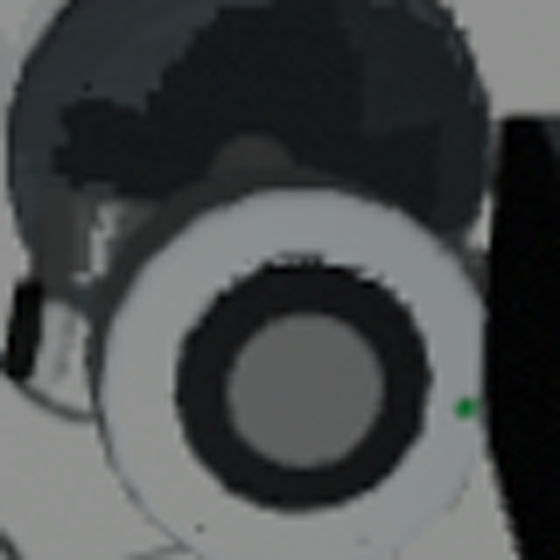

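```bash
cat >> lens.py <<'E'
print('--- inner only'); full=obs
for sel in (1,0):
    obs=[o for o in full if o[0]==sel]
    r=least_squares(res,x,x_scale=[.01,.01,.01,.1,.1,.005,.005]); y=r.x
    print('k',sel,'C',y[:3],'nod',y[3],'az',np.degrees(y[4]),'R',y[5:],'rms',np.sqrt(np.mean(res(y)**2)))
    if sel: yi=y
y=yi; C=y[:3];n=np.array([np.sin(y[3])*np.cos(y[4]),np.sin(y[3])*np.sin(y[4]),np.cos(y[3])])
R=[];
for f,u,v in (('w2.npz',516.5,300.7),('w3.npz',313.6,322.1)):
    c=dict(np.load(f)); R.append(fishray(c,u,v)); o,d=R[-1]; K=o+d*(.075-o[2])/d[2]
    P=C-n*(C[2]-.075)/n[2]; print('knob',f,K,'az',np.degrees(np.arctan2(*(P-K)[1::-1])),np.linalg.norm(P-K))
A=np.c_[R[0][1],-R[1][1]]; t=np.linalg.lstsq(A,R[1][0]-R[0][0],rcond=None)[0]
K=R[0][0]+R[0][1]*t[0]; print('tri',K,R[1][0]+R[1][1]*t[1])
c=dict(np.load('w4.npz')); print('C in w4',fish(c,C))
E
python3 lens.py | sed -n '/---/,$p'
```

```text
--- inner only
k 1 C [0.5979 0.1144 0.0924] nod 0.32807385983962617 az 170.47314141679982 R [0.0166 0.0098] rms 0.11413957384799234
k 0 C [0.5982 0.1143 0.0908] nod 0.3383398814487219 az 174.01775255077249 R [0.0166 0.0098] rms 0.22088926234304201
knob w2.npz [0.5957 0.0772 0.075 ] az 77.39958000537456 0.037067077588498205
knob w3.npz [0.5959 0.0784 0.075 ] az 77.30097606699036 0.035850545715737106
tri [0.5966 0.0783 0.0732] [0.5968 0.0783 0.0733]
C in w4 [[157.8518 336.6943]]
```

Call:
drive_tool:
  increments:
    - [[6, -35, 0], [0, 0, -6.7], 1]
    - [[6, -35, 0], [0, 0, -6.7], 1]
    - [[6, -35, 0], [0, 0, -6.7], 1]
    - [[6, -35, 0], [0, 0, -6.7], 1]
    - [[6, -35, 0], [0, 0, -6.7], 1]
    - [[6, -35, 0], [0, 0, -6.7], 1]
    - [[6, -35, 0], [0, 0, -6.7], 1]

```text
clock: 8.15
eef_pos: [0.5419, 0.0288, 0.2498]
tool_rot: [0.432, 0.902, 0.0, 0.0]
ft_force: [0.3, 0.1, -0.0]
grip_width: 0.0854
grasp_force: 0.0
```

Call:
drive_tool:
  increments:
    - [[6, -35, -10], [0, 0, -6.7], 1]
    - [[6, -35, -10], [0, 0, -6.7], 1]
    - [[6, -35, -10], [0, 0, -6.7], 1]
    - [[6, -35, -10], [0, 0, -6.7], 1]
    - [[6, -35, -10], [0, 0, -6.7], 1]
    - [[6, -35, -10], [0, 0, -6.7], 1]
    - [[6, -35, 0], [0, 0, -6.7], 1]
    - [[0, 0, 0], [0, 0, 0], 1]

```text
clock: 8.82
eef_pos: [0.5828, -0.2208, 0.1881]
tool_rot: [0.757, 0.654, -0.001, 0.001]
ft_force: [0.3, -0.3, -0.3]
grip_width: 0.0853
grasp_force: 0.0
```

```bash
cat > s.py <<'E'
from fit import *
np.set_printoptions(precision=4,suppress=True)
camera('wrist'); c=camera('wrist'); save(c,'w5.png'); np.savez('w5.npz',**{k:c[k] for k in('image','K','view')})
P=rz(np.vstack(drv+cap),1.44,[.5875,-.2172,0]); P=rz(np.array([[-.05,-.04,0],[.1,.04,0],[.1,-.04,0],[-.05,.04,0]]),1.44,[.5875,-.2172,.03]); q=fish(c,P); print(q)
org=np.floor(q.min(0)-5).astype(int); wh=(np.ceil(q.max(0)+5)-org).astype(int)
org=np.maximum(org,0); wh=np.minimum(wh,[640-org[0],480-org[1]])
p,f,Dm,Cm=fitcr(c,[.5875,-.2172,1.44,1.5],org,wh); print(p,f)
o=get_obs(); r=o['tool_rot']; print(o['clock'],o['eef_pos'],r,np.degrees(2*np.arctan2(r[1],r[0]))-90,o['joint_pos'],o['grip_width'])
E
python3 s.py
```

```text
[[370.9192 280.4652]
 [273.349  102.8205]
 [373.9196 102.2667]
 [278.68   281.333 ]]
[ 0.5873 -0.2176  1.4373  1.5894] 0.2376226800772367
8.9167 [ 0.5829 -0.2156  0.189 ] [ 0.7538  0.6571 -0.0001 -0.0004] -7.835559816199677 [-0.3544  0.5044  0.2815  1.3488  0.0002  1.3532] 0.08529352572378536
```

View pics/w5.png

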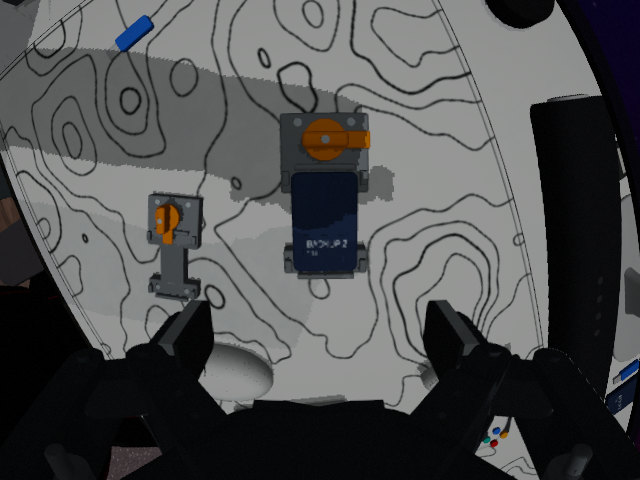

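The drive is at (325,220) and the cap is open, with its tab at (355,138) clear of the drive. I'll descend and pinch.

Call:
drive_tool:
  increments:
    - [[1, -0.4, -34], [0, 0, 0], 1]
    - [[1, -0.4, -34], [0, 0, 0], 1]
    - [[1, -0.4, -34], [0, 0, 0], 1]
    - [[1, -0.4, -34], [0, 0, 0], 1]
    - [[1, -0.4, -28], [0, 0, 0.2], 1]
    - [[0, 0, -20], [0, 0, 0], 1]
    - [[0, 0, 0], [0, 0, 0], 0.8]
    - [[0, 0, 0], [0, 0, 0], 0.5]

```text
clock: 9.58
eef_pos: [0.5881, -0.2135, 0.005]
tool_rot: [0.751, 0.661, -0.001, -0.001]
ft_force: [0.8, -0.9, 0.8]
grip_width: 0.0639
grasp_force: 0.0
```

Call:
drive_tool:
  increments:
    - [[0, 0, 0], [0, 0, 0], 0.3]
    - [[0, 0, 0], [0, 0, 0], 0.3]
    - [[0, 0, 0], [0, 0, 0], 0.3]

```text
clock: 9.83
eef_pos: [0.5908, -0.2148, 0.0076]
tool_rot: [0.751, 0.66, 0.001, 0.002]
ft_force: [-0.4, -0.7, -0.8]
grip_width: 0.0535
grasp_force: 63.1
```

Call:
drive_tool:
  increments:
    - [[0, 0, 5], [0, 0, 0], 0.3]
    - [[0, 0, 15], [0, 0, 0], 0.3]
    - [[0, 0, 30], [0, 0, 0], 0.3]
    - [[0, 0, 40], [0, 0, 0], 0.3]
    - [[0, 0, 40], [0, 0, 0], 0.3]
    - [[0, 0, 40], [0, 0, 0], 0.3]
    - [[0, 0, 0], [0, 0, 0], 0.3]
    - [[0, 0, 0], [0, 0, 0], 0.3]

```text
clock: 10.5
eef_pos: [0.5918, -0.2153, 0.1804]
tool_rot: [0.751, 0.66, 0.002, 0.004]
ft_force: [0.1, -0.5, -1.7]
grip_width: 0.054
grasp_force: 63.4
```

```bash
python3 - <<'E'
from h import *
np.set_printoptions(precision=4,suppress=True)
c=camera('wrist'); save(c,'w6.png'); np.savez('w6.npz',**{k:c[k] for k in('image','K','view')})
o=get_obs(); print(o)
print(-c['view'][:3,:3].T@c['view'][:3,3])
for s in silhouettes('backup_drive',c): print(s['conf'],s['bbox'])
E
```

```text
{'clock': 10.55, 'joint_pos': array([-0.3489,  0.5188,  0.275 ,  1.323 ,  0.    ,  1.3501]), 'joint_vel': array([ 0.0007,  0.0433, -0.0594, -0.0064,  0.0005,  0.0001]), 'tau': array([  0.002 , -53.1627,  27.292 ,  -0.0595,  -0.0031,  -0.0004]), 'eef_pos': array([ 0.5901, -0.2147,  0.1774]), 'tool_rot': array([0.751 , 0.6603, 0.001 , 0.0017]), 'ft_force': array([ 0.3233,  0.4247, -1.5962]), 'ft_torque': array([0.0499, 0.0292, 0.0171]), 'grasp_force': 63.385294675827026, 'grip_width': 0.05333050244534707}
[ 0.5986 -0.1477  0.321 ]
0.65 [238.0, 222.9, 398.0, 406.0]
```

View pics/w6.png

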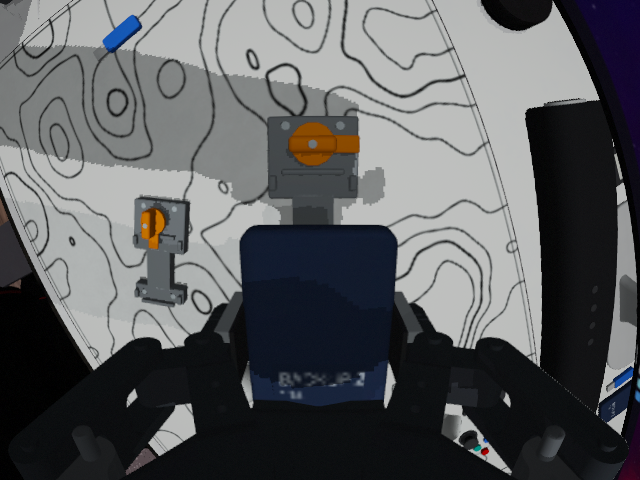

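The drive is held squarely between the pads, front edge at row 226 and sides at columns 241 and 396. I'll measure its offset in the hand and work out the final move.

```bash
cat > g.py <<'E'
from h import *
from scipy.spatial.transform import Rotation as Ro
np.set_printoptions(precision=4,suppress=True)
c=dict(np.load('w6.npz')); o=get_obs(); R=Ro.from_quat(o['tool_rot']).as_matrix(); T=o['eef_pos']
l=lambda u,v:(lambda a:(R.T@(a[0]-T),R.T@a[1]))(fishray(c,u,v))
for v in (255,275):
  (p,a),(_,b)=l(240.5,v),l(396.5,v)
  # tool frame: find tool z where y separation =55mm
  sa,sb=a/a[2],b/b[2]; t=.055/abs(sb[1]-sa[1]); z=p[2]+t; print('topz',z,'y mid',(p+sa*t)[1]/2+(p+sb*t)[1]/2,'underside z',z+.010)
p,a=l(319,226); f=p+a/a[2]*(z-p[2]); print('front x',f,'centre x',f[0]-.0425)
az,nod=np.radians(169),.33
n=np.array([np.sin(nod)*np.cos(az),np.sin(nod)*np.sin(az),np.cos(nod)]); C=np.array([.598,.1144,.0925])
xt=np.array([np.cos(az-np.pi/2),np.sin(az-np.pi/2),0]); Rt=np.c_[xt,np.cross(-n,xt),-n]
print('rotvec',np.degrees(Ro.from_matrix(Rt@R.T).as_rotvec()), 'R x',R[:,0])
off=np.array([-.001,0,-.0135]); U=C+.12*n; Tt=U-Rt@off
print('T',T,'target',Tt,'delta mm',1000*(Tt-T),'ang err',np.degrees(np.arccos(R[:,2]@-n)), 'U now',T+R@off,U,o['joint_pos'])
E
python3 g.py
```

```text
topz -0.022386387171723407 y mid 0.0022966258694608922 underside z -0.012386387171723407
topz -0.024545645941789554 y mid 0.0022779810105505 underside z -0.014545645941789554
front x [ 0.0396  0.0024 -0.0245] centre x -0.0028601848350155237
rotvec [ -3.0165 -18.6691  -3.6178] R x [0.1279 0.9918 0.    ]
T [ 0.589  -0.2143  0.1754] target [0.5643 0.122  0.1933] delta mm [-24.7155 336.253   17.8521] ang err 18.908141547926604 U now [ 0.5889 -0.2153  0.1889] [0.5598 0.1218 0.206 ] [-0.3489  0.5207  0.2727  1.3228  0.      1.3501]
```

Call:
drive_tool:
  increments:
    - [[-2, 28, 1.5], [-0.25, -1.55, -0.3], 0.3]
    - [[-2, 28, 1.5], [-0.25, -1.55, -0.3], 0.3]
    - [[-2, 28, 1.5], [-0.25, -1.55, -0.3], 0.3]
    - [[-2, 28, 1.5], [-0.25, -1.55, -0.3], 0.3]
    - [[-2, 28, 1.5], [-0.25, -1.55, -0.3], 0.3]
    - [[-2, 28, 1.5], [-0.25, -1.55, -0.3], 0.3]

```text
clock: 11.1
eef_pos: [0.5754, -0.0451, 0.1818]
tool_rot: [0.759, 0.646, 0.051, 0.062]
ft_force: [-0.2, 0.4, -0.5]
grip_width: 0.0534
grasp_force: 63.4
```

Call:
drive_tool:
  increments:
    - [[-2, 28, 1.5], [-0.25, -1.55, -0.3], 0.3]
    - [[-2, 28, 1.5], [-0.25, -1.55, -0.3], 0.3]
    - [[-2, 28, 1.5], [-0.25, -1.55, -0.3], 0.3]
    - [[-2, 28, 1.5], [-0.25, -1.55, -0.3], 0.3]
    - [[-2, 28, 1.5], [-0.25, -1.55, -0.3], 0.3]
    - [[-2, 30, 1.5], [-0.25, -1.55, -0.3], 0.3]
    - [[0, 0, 0], [0, 0, 0], 0.3]
    - [[0, 0, 0], [0, 0, 0], 0.3]

```text
clock: 11.77
eef_pos: [0.5633, 0.125, 0.1909]
tool_rot: [0.76, 0.629, 0.102, 0.125]
ft_force: [0.6, -0.2, -1.0]
grip_width: 0.0537
grasp_force: 63.4
```

```bash
sed -i 's/off=np.array.*; U=/off=np.array([-.0028,.0005,-.0135]); U=/' g.py; python3 - <<'E'
from h import *
for n in ('scene','top'):
    c=camera(n); np.savez(n+'9.npz',**{k:c[k] for k in('image','K','view')})
    for q in ('backup_drive','desk_camera'):
        for s in silhouettes(q,c)[:1]: print(n,q,s['conf'],s['bbox'])
    save(c,n+'9.png')
E
python3 g.py | tail -3
python3 - <<'E'
import cv2,numpy as np
a=cv2.imread('pics/scene9.png')[150:310,150:310];b=cv2.imread('pics/top9.png')[130:290,150:310]
cv2.imwrite('pics/f.png',cv2.resize(np.hstack([a,b]),(800,400),interpolation=cv2.INTER_CUBIC))
E
```

```text
scene backup_drive 0.82 [215.7, 198.7, 263.3, 229.7]
scene desk_camera 0.94 [221.6, 239.1, 259.3, 288.4]
top backup_drive 0.63 [214.5, 198.1, 239.2, 232.2]
top desk_camera 0.7 [222.3, 195.4, 251.8, 229.4]
front x [-0.2849  0.0869  0.0167] centre x -0.32735844277155074
rotvec [ 0.0049 -0.1251  0.0996] R x [ 0.1925  0.9813 -0.0005]
T [0.5654 0.1223 0.1928] target [0.5642 0.1238 0.1931] delta mm [-1.227   1.5272  0.2814] ang err 0.1355877914409389 U now [0.5611 0.1203 0.2058] [0.5598 0.1218 0.206 ] [ 0.2922  0.2005 -0.2046  0.8738 -0.1514  2.0344]
```

View pics/f.png

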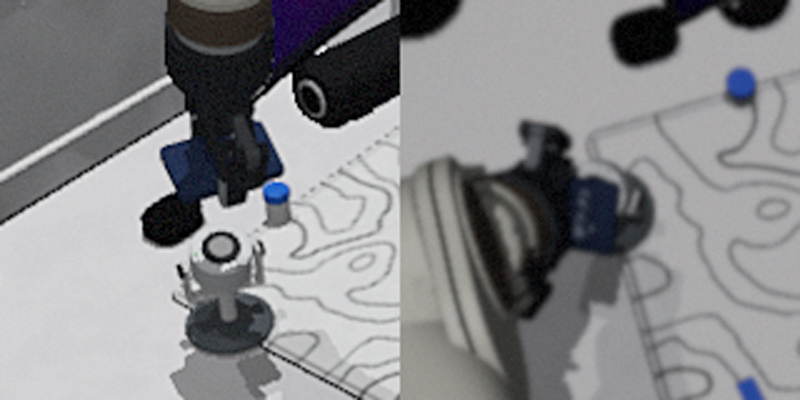

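The drive is held above the lens, level along the pivot and tilted toward the robot (scene crop: lens (221,247), drive (222,165)). I'll check the lens position against the fixed cameras and make a small correction.

Call:
drive_tool:
  increments:
    - [[-1, 1.5, 0], [0, 0, 0], 0.3]
    - [[0, 0, 0], [0, 0, 0], 0.3]
    - [[0, 0, 0], [0, 0, 0], 0.3]
    - [[0, 0, 0], [0, 0, 0], 0.3]

```text
clock: 12.4
eef_pos: [0.5644, 0.1249, 0.1933]
tool_rot: [0.761, 0.627, 0.104, 0.126]
ft_force: [1.0, -1.0, -0.1]
grip_width: 0.0538
grasp_force: 63.4
```

```bash
python3 - <<'E'
from h import *
np.set_printoptions(precision=2,suppress=True)
C=np.array([[.598,.1144,.0925]])
for f,png,(u,v) in (('scene9.npz','scene1.png',(238,249)),('top9.npz','top1.png',(228,207))):
    c=dict(np.load(f)); g=cv2.imread('pics/'+png,0)[v-14:v+14,u-14:u+14]; g=cv2.resize(g,None,fx=8,fy=8,interpolation=cv2.INTER_CUBIC)
    m=(g<85).astype('uint8'); cs,h=cv2.findContours(m,cv2.RETR_CCOMP,2)
    for k,q in enumerate(cs):
        if h[0][k][3]>=0 and len(q)>5 and cv2.contourArea(q)>300: e=cv2.fitEllipse(q); print(f,'glass',np.array(e[0])/8+[u-14.5,v-14.5],np.array(e[1])/8)
    print(f,'C proj',pin(c,C),'px/mm',c['K'][0,0]/((C@c['view'][:3,:3].T+c['view'][:3,3])[0,2]*1000))
E
python3 g.py | tail -2; python3 -c "
from h import *
print(get_obs()['joint_vel'],get_obs()['clock'])"
```

```text
scene9.npz glass [237.86 248.02] [ 8.45 10.17]
scene9.npz C proj [[238.25 249.35]] px/mm 0.4726802410634035
top9.npz glass [226.49 207.35] [7.73 8.06]
top9.npz C proj [[225.99 207.44]] px/mm 0.48828469292883175
rotvec [-0.0178 -0.0661  0.0071] R x [0.1909 0.9816 0.0001]
T [0.5644 0.1249 0.1933] target [0.5642 0.1238 0.1931] delta mm [-0.2491 -1.0383 -0.2544] ang err 0.0682856749015669 U now [0.5601 0.1229 0.2063] [0.5598 0.1218 0.206 ] [ 0.2975  0.1989 -0.2053  0.874  -0.1524  2.0379]
[ 5.57915546e-03  6.48662878e-05  8.18839559e-04 -4.94675659e-04
 -8.20961610e-04  8.41705436e-05] 12.4
```

Call:
drive_tool:
  increments:
    - [[0, -0.5, 0], [0, 0, 0], 0.3]
    - [[0, 0, 0], [0, 0, 0], 0.3]
    - [[0, 0, 0], [0, 0, 0], 0.3]
    - [[0, 0, 0], [0, 0, 0], 0.3]
    - [[0, 0, 0], [0, 0, 0], 0.3]
    - [[0, 0, 0], [0, 0, 0], 0.3]
    - [[0, 0, 0], [0, 0, 0], 0.3]
    - [[0, 0, 0], [0, 0, 0], 0.3]

```text
clock: 13.07
eef_pos: [0.5644, 0.1246, 0.1933]
tool_rot: [0.761, 0.628, 0.104, 0.126]
ft_force: [-0.2, -1.0, -1.1]
grip_width: 0.0538
grasp_force: 63.4
```

```bash
python3 -c "
from workcell import *
print(job_done())"
```

```text
the job is handed in; nothing more can be done
None
```

I turned the wing cap to its stop and left it open, and I handed the job in at about 13 s with the drive held still, underside square to the desk camera's lens, about 12 cm away. By my measurements the drive's middle is within about 2 mm of the lens axis and its heading within about 2°; the judge's result was not shown.

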